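# Slide the shelf board into its notches

## Robot

A 6-joint arm with a two-finger parallel gripper is mounted at the origin on a cart in front of the work surface, level with it; the furniture and walls round the work are solid. World frame = base frame: x ahead of the robot, y to its left, z up, the work surface at z = 0. Lengths are in m, angles in rad, forces in N, time in s.
With the tool pointing down it reaches from about 0.3 to 0.775 m from the base axis. Payload 14.6 kg.
Tool frame: the origin (TCP) lies on the centre line of the jaws, within the pads' length; the fingertips stand ctrl.tcp_to_tips ahead of it and the grasp point (between the pads) lies 2 mm behind it (ctrl.tcp_to_tips is the distance from the TCP to the fingertips, in m); z points along the fingers, y is the line along which they close (so a half turn about z gives the same grasp; the last joint's range is limited). The gripper opens to 94 mm and grips with 3 to 60 N. Pads are 16 mm wide; open, the fingers measure 119 mm over their backs; the gripper's body (75 mm by 177 mm) begins 78 mm behind the grasp point.
Start: joints at [-1.22, 0.3, 1.521, -0, 1.321, -0.067], TCP at [0.223, -0.503, 0.222] pointing down, gripper open.
Joint ranges: [-3.03, 3.03], [-0.79, 2.21], [0.23, 2.52], [-1.04, 4.18], [0, 3.07], [-2.55, 2.55]. Speed limits (rad/s): [2.22, 2.22, 2.57, 3.14, 3.14, 3.14].

## Interface

Orientations are given as [roll, pitch, yaw] about the fixed x, y, z axes, in that order (R = Rz(yaw) Ry(pitch) Rx(roll)).
In Python, from station import telemetry, viewer, hand_in, ctrl gives the robot as it stands.
- The arm moves only by the tool step_arm, never from a script. Its argument "plan" is a list of rows, each an object of numbers: "dx", "dy", "dz": the shift along the tool's x, y, z scaled (see below); "rx", "ry", "rz": the turn, a rotation vector about the tool's x, y, z scaled (see below); "claw": the closure, from 0 (fully open) to 1 (shut). In form: [{"dx": .., "dy": .., "dz": .., "rx": .., "ry": .., "rz": .., "claw": ..}, ...]. A call has 1 to 10 rows; each row shifts and turns the commanded pose from where the row before left it, along the tool's axes as they then stand; what a row does not reach is not made up. The controller multiplies each number of a shift by 0.1 m and each number of a turn by 90 degrees. A row lasts 1/10 s, in which the tool goes at most 50 mm and 8.59 degrees, less where a joint would pass 70% of its speed; a pose out of reach is approached as far as the arm can. A call with a number of a shift or a turn outside -1 to 1 is refused whole. A call with a gripper value outside its range is refused whole. The fingers move at their own pace and stop on an object; "grip_force" is the grip in N (left out, the last holds). Time passes only in rows, so rows that do not move let the fingers close. It gives the time, the measured TCP pose, the force, the opening and the grip force at its end, in the units of the state.
- telemetry.get_obs(): the state, without advancing time (a new reading comes with each control period).
- viewer.camera(name): name is "scene" or "top" or "wrist"; returns a dict with "img" (480x640x3 uint8, red, green, blue), "z_map" (480x640 float32, m along the optical axis (not along the pixel's ray), 0 where there is no reading), "fx", "fy", "cx", "cy" (pixels), "R" (3x3) and "t" (3): a world point X has camera coordinates R X + t; the wrist camera has in their place "tool_from_camera" (4x4, takes a point from camera to tool coordinates, whose origin is the TCP and whose axes are the flange's). Camera axes: x right, y down, z forward; pixel columns grow to the right and rows downward; lengths in m; the calibration is good to about 2 mm. The wrist camera is an equidistant fisheye: a pixel r from the principal point sees the ray r / f radians off the axis. A picture is of the moment at which its call begins: read the wrist's pose just before it.
- hand_in(): hands the job in; it is judged then, once.
Trained networks look in a picture, given as the dict that the camera call returned (one of the last four; its "shot" number tells which), for a name from the list of things; names that differ only in an ending like _2 or _b are one class to them, and where a whole thing is asked for, a point or a joint stands for the part that bears it (a point fixed in the world has none). Each returns a list of dicts, best first, with "score" (0 to 1); they miss things now and then, are a little off and sometimes report something else, mostly with a low value. They report only what shows in the picture. A call takes as long as a camera call.
- viewer.recognise(target, picture): "rect" ([left, top, right, bottom] in pixels, round what is visible of it).
The state is a dict: "time_s": time; "qpos": joint angles; "joint_vel": joint speeds; "tau": joint torques, N m; "ee_pos": TCP position; "eef_rot": TCP orientation; "force": force on the tool from outside, world axes, zero at the start; "moment": the same for the moment, N m; "grip_width": finger opening in m; "grip_force": force on a finger pad.
Only numpy, scipy, OpenCV 4.12 (cv2) and the standard library are available. Lean on these libraries where they do the work, as an engineer would, in place of code of your own. Each camera call takes 0.05 s, during which the arm holds its last target. There are 200 camera calls.

## Task

Push the plywood board along the runners of the wooden frame, away from the frame end it stands at, until you feel it drop into the notches and it lies flat with its top flush with the two side cheeks. Push it with the fingertips without lifting it or tipping it up, then take the hand away. Leave the other things on the table where they are.

Things in the scene. Friction and masses are not known exactly. Their poses are not given: they have to be found in the camera images.
- runner_frame: Fixed wooden frame, 350x134 mm, open at both ends; origin at the centre of its underside on the table. Its x runs along it in the direction the board must be slid, z up. 10 mm plywood base, upright 10 mm cheeks along both long sides (inner faces at y -57 and +57 mm), dark runners between them.
- cheek_top (a point): middle of the top of the frame's left cheek (frame y +62 mm), 36 mm above the table; the other cheek is as high. The dropped-in board's top is flush with these.
- runner_channel (a point): floor of the 40 mm wide channel between the runners, mid-frame, 10 mm above the table. The runner tops on either side are 18 mm above the table. Each runner has an outer and an inner lane, each with one notch 18 mm long, 8 mm deep. The notches lie elsewhere along the frame each time: the dropped-in board's origin is then at frame x 30 to 70 mm, y 0.
- shelf_board: Loose plywood board, 140 mm long (its x, along the frame), 110 wide, 18 thick, 0.2 to 0.4 kg. Origin at the centre of the plank's underside, x in the slide direction, z up. Origin height above the table: 24 mm while it slides (top at 42, 6 mm proud of the cheeks), 18 mm once dropped in (top at 36). It starts 80 to 130 mm short of the notches.
- front_foot (a point): underside of the board's front left foot. Four feet, 12 mm long, 6 mm high: front pair at board x 55, y -47 and +47 mm over the outer lanes, rear pair at x -55, y -29 and +29 over the inner lanes, so all four drop at once and none meets a notch before.
- push_end (a point): centre of the board's rear end face (upright, 110 mm wide, 18 high), where to push towards the board's +x, near the middle (2 mm play to each cheek). It slides with 1 to 3 N; pushed at 30 to 80 mm/s it drops in by its own weight and then stands firm against a push of 15 N.
- oak_offcut: Bystander, to be left alone: small dark oak offcut, 32x82x22 mm, origin at the centre of its underside.
- steel_block: Bystander, to be left alone: small steel gauge block, 30x50x20 mm, origin at the centre of its underside.
- rail_piece: Bystander, to be left alone: beech rail end with a tenon, 45x138x45 mm, origin at the centre of its underside.
- wax_tin: Bystander, to be left alone: round blue tin, 70x70x34 mm, origin at the centre of its underside.
- tape_roll: Bystander, to be left alone: roll of yellow tape, 99x99x25 mm, origin at the centre of its underside.

How it is judged:
On the way, in this order (a step that is already met when the one before it is completed fails the run):
1. the board is slid at least 40 mm along the runners, still riding on its feet (distance of shelf_board from where it was at the start of the episode above 0.04 m and z of shelf_board in the frame of runner_frame above 0.0215 m), for 0.05 s.
2. the board has dropped into the notches (z of shelf_board in the frame of runner_frame between 0.016 and 0.02 m and angle between shelf_board's own z axis and vertical below 0.02 rad and angle between the x axis of shelf_board and the x axis of runner_frame, either way round below 0.05 rad and x of shelf_board in the frame of runner_frame between 0.024 and 0.076 m), for 0.2 s.
At the end, for the whole second after the job is handed in: The board lies in the notches: its underside 16 to 20 mm above the table (nominal 18), level within 0.02 rad, in line with the frame within 0.05 rad, its origin at frame x 24 to 76 mm, at rest (all of step 2 and linear speed of shelf_board below 0.01 m/s); the robot touches nothing.
It fails at once if the board is lifted more than 6 mm off the runners (z of shelf_board in the frame of runner_frame above 0.03 m).
It fails at once if the board is tipped up by more than 0.12 rad (angle between shelf_board's own z axis and vertical above 0.12 rad).
It fails at once if one of the other listed things is moved more than 15 mm (distance of any of oak_offcut, steel_block, rail_piece, wax_tin, tape_roll from where it was at the start of the episode above 0.015 m).
It also fails if it takes over 38 s, if anything falls off the work surface, if the arm or the gripper's body presses on something with over 40 N, if the wrist force passes 120 N, or if a joint passes its speed limit or range.

## Working session

There is one attempt and no reset: what is moved stays moved. The work goes in short steps, Python scripts to look and compute and a tool call to move; the robot and the scene stay as the last step left them, time stands still between calls to the robot, and variables do not carry over. Pictures are saved under pics/ and viewed, at most 10 in all, crops included, and the job is handed in when it is done.

Besides the shell and the picture viewer there is one more tool, called after "Emit:" by a JSON object that holds its "name" and its "arguments". step_arm: Moves the arm, as the interface text tells. Shifts and turns lie within -1 to 1; 1 stands for 0.1 m of shift or 90 degrees of turn. Its arguments: {"type":"object","properties":{"plan":{"type":"array"},"grip_force":{"type":"number"}},"required":["plan"]}

```bash
mkdir -p pics && python3 - <<'E'
from station import telemetry, viewer, ctrl
import cv2, numpy as np, pickle
o=telemetry.get_obs(); print(o['time_s'],o['ee_pos'],o['eef_rot'],ctrl.tcp_to_tips)
for n in ("top","scene"):
    c=viewer.camera(n); pickle.dump(c,open(n+'.pkl','wb'))
    cv2.imwrite(f'pics/{n}0.png',c['img'][:,:,::-1])
    for t in ("runner_frame","shelf_board","oak_offcut","steel_block","rail_piece","wax_tin","tape_roll"):
        r=viewer.recognise(t,c); print(n,t,[(np.round(d['rect']),round(d['score'],2)) for d in r[:2]])
E
```

```text
0.0 [ 0.22306809 -0.50247231  0.22190744] [-3.14047761e+00 -6.49595421e-05  4.17754519e-01] 0.017
top runner_frame [(array([160., 203., 301., 277.]), 0.73)]
top shelf_board [(array([220., 221., 279., 271.]), 0.57)]
top oak_offcut [(array([197., 184., 228., 204.]), 0.82)]
top steel_block [(array([240., 188., 254., 212.]), 0.6)]
top rail_piece [(array([332., 279., 385., 299.]), 0.82)]
top wax_tin [(array([435., 190., 468., 220.]), 0.8)]
top tape_roll [(array([457., 224., 497., 265.]), 0.89)]
scene runner_frame [(array([330., 249., 448., 382.]), 0.94)]
scene shelf_board []
scene oak_offcut [(array([348., 339., 370., 376.]), 0.92), (array([328., 248., 448., 381.]), 0.19)]
scene steel_block [(array([327., 313., 348., 336.]), 0.62)]
scene rail_piece [(array([324., 189., 360., 229.]), 0.72), (array([330., 251., 448., 380.]), 0.34)]
scene wax_tin [(array([227., 180., 247., 206.]), 0.93)]
scene tape_roll [(array([234., 150., 269., 181.]), 0.74)]
```

View pics/top0.png

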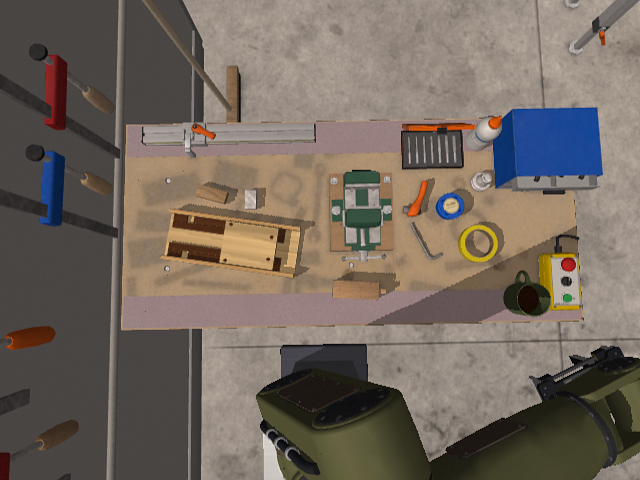

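The top view shows the frame at about (165..300, 208..277). The board is near its right end, at about (222..279), so it slides to image left. Next I'll crop in and measure with the depth map.

```bash
cat > h.py <<'E'
import numpy as np
def cloud(c):
    z=c['z_map'].astype(float); v,u=np.mgrid[:480,:640]
    P=np.stack([(u-c['cx'])/c['fx']*z,(v-c['cy'])/c['fy']*z,z],-1)
    return (P-np.asarray(c['t']))@np.asarray(c['R'])
E
python3 - <<'E'
import pickle,cv2,numpy as np
from h import cloud
c=pickle.load(open('top.pkl','rb')); P=cloud(c)
for px in [(150,290),(300,330),(250,235),(262,250),(230,245),(165,210),(165,258),(300,230),(295,275)]:
    print(px,P[px[1],px[0]].round(3))
cv2.imwrite('pics/crop.png',cv2.resize(c['img'][195:285,150:310,::-1],None,fx=5,fy=5,interpolation=cv2.INTER_CUBIC))
Q=P[195:285,150:310].reshape(-1,3)
np.set_printoptions(suppress=True)
for lo,hi in ((.028,.06),(.0385,.06),(.006,.06)):
    m=((P[...,2]>lo)&(P[...,2]<hi)).astype(np.uint8); m[:195]=0;m[285:]=0;m[:,:150]=0;m[:,310:]=0
    n,l,s,_=cv2.connectedComponentsWithStats(m); k=1+np.argmax(s[1:,4])
    q=P[l==k]; r=cv2.minAreaRect((q[:,:2]*1000).astype(np.float32))
    print(lo,s[k],np.median(q[:,2]).round(4),r,cv2.boxPoints(r).round(0).tolist())
E
```

```text
(150, 290) [0.414 0.455 0.003]
(300, 330) [ 0.226  0.1   -0.825]
(250, 235) [0.551 0.183 0.044]
(262, 250) [0.511 0.152 0.044]
(230, 245) [0.526 0.236 0.042]
(165, 210) [0.628 0.418 0.005]
(165, 258) [0.496 0.406 0.037]
(300, 230) [0.563 0.054 0.031]
(295, 275) [0.446 0.07  0.002]
0.028 [ 161  209  140   69 3345] 0.0416 ((533.0185546875, 235.85342407226562), (350.11566162109375, 133.92710876464844), 80.71441650390625) [[439.0, 74.0], [571.0, 52.0], [627.0, 398.0], [495.0, 419.0]]
0.0385 [ 219  218   60   52 2219] 0.0431 ((526.1824951171875, 186.79296875), (141.84703063964844, 125.92678833007812), 81.85459899902344) [[454.0, 126.0], [578.0, 108.0], [599.0, 248.0], [474.0, 266.0]]
0.006 [ 160  209  141   70 6683] 0.0286 ((535.703369140625, 238.70623779296875), (362.084716796875, 141.37069702148438), 80.16751098632812) [[435.0, 72.0], [574.0, 48.0], [636.0, 405.0], [497.0, 429.0]]
```

View pics/crop.png

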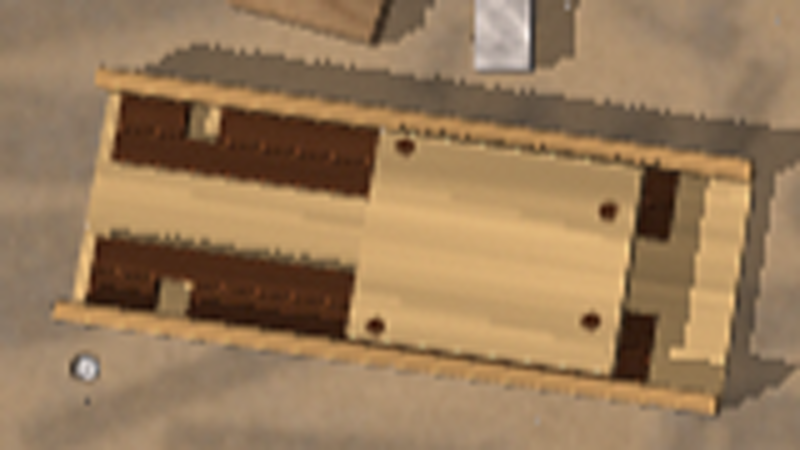

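The crop shows the wide-set (front) foot plugs on the left side of the board and the outer notches at crop (203,122) and (175,297). The slide direction is therefore image left, and the board's rear face is at crop (638,168)–(613,375). Next I'll refine the frame coordinates and check clearance along the approach.

```bash
python3 - <<'E'
import pickle,numpy as np
from h import cloud
c=pickle.load(open('top.pkl','rb')); P=cloud(c)
R=np.asarray(c['R']);t=np.asarray(c['t'])
def pt(cx,cy,z):
    u,v=150+(cx+.5)/5-.5,195+(cy+.5)/5-.5
    d=R.T@np.array([(u-c['cx'])/c['fx'],(v-c['cy'])/c['fy'],1]); o=-R.T@t
    return o+d*(z-o[2])/d[2]
co=[pt(*p,.036) for p in ((98,78),(55,312),(750,165),(718,408))]
C=np.mean(co,0); d=(co[0]+co[1]-co[2]-co[3])[:2]; a=np.arctan2(d[1],d[0]); print('frame',C.round(4),np.degrees(a),np.linalg.norm(d)/2)
def F(p): q=(p-C)[:2]; return np.round([q[0]*np.cos(a)+q[1]*np.sin(a),-q[0]*np.sin(a)+q[1]*np.cos(a)],4)
for n,p in dict(rearL=(613,375,.042),rearR=(638,168,.042),frL=(348,338,.042),frR=(382,128,.042),notchA=(203,122,.01),notchB=(175,297,.01)).items(): print(n,F(pt(*p)))
for x0 in (-.145,): print('pre',C[:2]+x0*np.array([np.cos(a),np.sin(a)]))
m=(P[...,0]>.2)&(P[...,0]<.75)&(P[...,1]>-.35)&(P[...,1]<.5)&(P[...,2]>.09)
q=P[m]; print(len(q), q.min(0).round(3),q.max(0).round(3))
E
```

```text
frame [0.5331 0.2353 0.036 ] 80.90023907237969 0.3478904796102117
rearL [-0.1189  0.0548]
rearR [-0.1158 -0.0537]
frL [0.0198 0.0548]
frR [ 0.0199 -0.0561]
notchA [ 0.1226 -0.0495]
notchB [0.1216 0.0453]
pre [0.5101289  0.09210679]
22915 [ 0.2  -0.35  0.09] [0.75  0.5   1.274]
```

Emit:
{"name": "step_arm", "arguments": {"plan": [{"dz": -0.12, "rz": -0.09, "claw": 0.57}, {"dz": -0.12, "rz": -0.09, "claw": 0.57}, {"dz": -0.12, "rz": -0.09, "claw": 0.57}, {"dz": -0.12, "rz": -0.09, "claw": 0.57}, {"dz": -0.12, "rz": -0.09, "claw": 0.57}, {"dz": -0.12, "rz": -0.09, "claw": 0.57}, {"dz": -0.12, "rz": -0.09, "claw": 0.57}, {"dx": 0.4, "dy": 0.12, "claw": 0.57}, {"dx": 0.4, "dy": 0.12, "claw": 0.57}, {"dx": 0.4, "dy": 0.12, "claw": 0.57}]}}

```text
$.plan[0]: bad value
```

Emit:
{"name": "step_arm", "arguments": {"plan": [{"dx": 0.4, "dy": 0.12, "claw": 0.57}, {"dx": 0.4, "dy": 0.12, "claw": 0.57}, {"dx": 0.4, "dy": 0.12, "claw": 0.57}, {"dx": 0.4, "dy": 0.12, "claw": 0.57}, {"dx": 0.4, "dy": 0.12, "claw": 0.57}, {"dx": 0.4, "dy": 0.12, "claw": 0.57}, {"dx": 0.4, "dy": 0.12, "claw": 0.57}, {"dx": 0.4, "dy": 0.12, "claw": 0.57}, {"claw": 0.57}, {"claw": 0.57}]}}

```text
$.plan[0]: bad value
```

Emit:
{"name": "step_arm", "arguments": {"plan": [{"dx": 0, "dy": 0, "dz": -0.12, "rx": 0, "ry": 0, "rz": -0.09, "claw": 0.57}, {"dx": 0, "dy": 0, "dz": -0.12, "rx": 0, "ry": 0, "rz": -0.09, "claw": 0.57}, {"dx": 0, "dy": 0, "dz": -0.12, "rx": 0, "ry": 0, "rz": -0.09, "claw": 0.57}, {"dx": 0, "dy": 0, "dz": -0.12, "rx": 0, "ry": 0, "rz": -0.09, "claw": 0.57}, {"dx": 0, "dy": 0, "dz": -0.12, "rx": 0, "ry": 0, "rz": -0.09, "claw": 0.57}, {"dx": 0, "dy": 0, "dz": -0.12, "rx": 0, "ry": 0, "rz": -0.09, "claw": 0.57}, {"dx": 0, "dy": 0, "dz": -0.12, "rx": 0, "ry": 0, "rz": -0.09, "claw": 0.57}]}}

```text
time_s: 1.5
ee_pos: [0.2231, -0.5027, 0.307]
eef_rot: [3.142, 0.0, 1.413]
force: [-0.1, 0.1, 0.1]
grip_width: 0.042
grip_force: 0.0
```

Emit:
{"name": "step_arm", "arguments": {"plan": [{"dx": 0.42, "dy": 0.126, "dz": 0, "rx": 0, "ry": 0, "rz": 0, "claw": 0.57}, {"dx": 0.42, "dy": 0.126, "dz": 0, "rx": 0, "ry": 0, "rz": 0, "claw": 0.57}, {"dx": 0.42, "dy": 0.126, "dz": 0, "rx": 0, "ry": 0, "rz": 0, "claw": 0.57}, {"dx": 0.42, "dy": 0.126, "dz": 0, "rx": 0, "ry": 0, "rz": 0, "claw": 0.57}, {"dx": 0.42, "dy": 0.126, "dz": 0, "rx": 0, "ry": 0, "rz": 0, "claw": 0.57}, {"dx": 0.42, "dy": 0.126, "dz": 0, "rx": 0, "ry": 0, "rz": 0, "claw": 0.57}, {"dx": 0.42, "dy": 0.126, "dz": 0, "rx": 0, "ry": 0, "rz": 0, "claw": 0.57}, {"dx": 0.42, "dy": 0.126, "dz": 0, "rx": 0, "ry": 0, "rz": 0, "claw": 0.57}, {"dx": 0.42, "dy": 0.126, "dz": 0, "rx": 0, "ry": 0, "rz": 0, "claw": 0.57}, {"dx": 0.42, "dy": 0.126, "dz": 0, "rx": 0, "ry": 0, "rz": 0, "claw": 0.57}]}}

```text
time_s: 2.5
ee_pos: [0.4162, -0.107, 0.3067]
eef_rot: [3.141, 0.0, 1.407]
force: [1.4, -0.3, 0.7]
grip_width: 0.0405
grip_force: 0.0
```

Emit:
{"name": "step_arm", "arguments": {"plan": [{"dx": 0.42, "dy": 0.126, "dz": 0, "rx": 0, "ry": 0, "rz": 0, "claw": 0.57}, {"dx": 0.42, "dy": 0.126, "dz": 0, "rx": 0, "ry": 0, "rz": 0, "claw": 0.57}, {"dx": 0.42, "dy": 0.126, "dz": 0, "rx": 0, "ry": 0, "rz": 0, "claw": 0.57}, {"dx": 0.42, "dy": 0.126, "dz": 0, "rx": 0, "ry": 0, "rz": 0, "claw": 0.57}, {"dx": 0.42, "dy": 0.126, "dz": 0, "rx": 0, "ry": 0, "rz": 0, "claw": 0.57}, {"dx": 0, "dy": 0, "dz": 0, "rx": 0, "ry": 0, "rz": 0, "claw": 0.57}]}}

```text
time_s: 3.1
ee_pos: [0.513, 0.0918, 0.3057]
eef_rot: [-3.141, -0.0, 1.411]
force: [1.0, -1.3, -0.5]
grip_width: 0.0406
grip_force: 0.0
```

Emit:
{"name": "step_arm", "arguments": {"plan": [{"dx": 0, "dy": -0.03, "dz": 0.4, "rx": 0, "ry": 0, "rz": 0, "claw": 0.57}, {"dx": 0, "dy": 0, "dz": 0.4, "rx": 0, "ry": 0, "rz": 0, "claw": 0.57}, {"dx": 0, "dy": 0, "dz": 0.4, "rx": 0, "ry": 0, "rz": 0, "claw": 0.57}, {"dx": 0, "dy": 0, "dz": 0.4, "rx": 0, "ry": 0, "rz": 0, "claw": 0.57}, {"dx": 0, "dy": 0, "dz": 0.4, "rx": 0, "ry": 0, "rz": 0, "claw": 0.57}, {"dx": 0, "dy": 0, "dz": 0, "rx": 0, "ry": 0, "rz": 0, "claw": 0.57}]}}

```text
time_s: 3.7
ee_pos: [0.5066, 0.0878, 0.1024]
eef_rot: [-3.134, 0.002, 1.407]
force: [-0.8, 0.6, 0.8]
grip_width: 0.0404
grip_force: 0.0
```

```bash
python3 - <<'E'
from station import telemetry, viewer
import cv2, numpy as np
print(telemetry.get_obs()['ee_pos'])
c=viewer.camera('wrist'); cv2.imwrite('pics/w1.png',c['img'][:,:,::-1])
E
```

```text
[0.50663012 0.08780717 0.10242104]
```

View pics/w1.png

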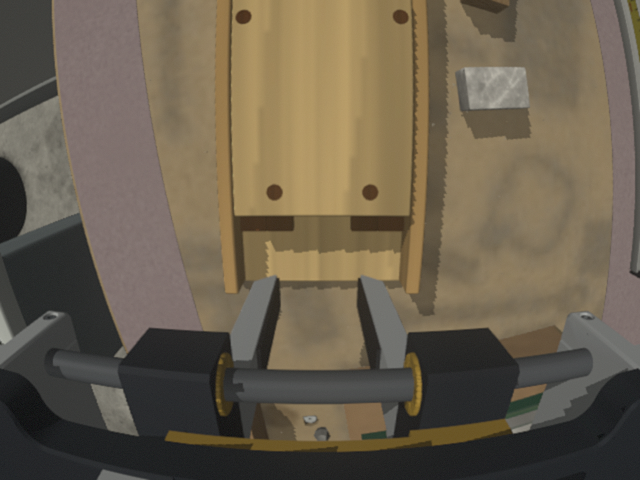

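The wrist view shows the fingertips at about (262,280) and (375,280), centred behind the board's rear edge at row 215. The space below them is clear, so I'll descend.

Emit:
{"name": "step_arm", "arguments": {"plan": [{"dx": 0, "dy": 0.025, "dz": 0.2, "rx": 0, "ry": 0, "rz": 0, "claw": 0.57}, {"dx": 0, "dy": 0, "dz": 0.2, "rx": 0, "ry": 0, "rz": 0, "claw": 0.57}, {"dx": 0, "dy": 0, "dz": 0.15, "rx": 0, "ry": 0, "rz": 0, "claw": 0.57}, {"dx": 0, "dy": 0, "dz": 0.0, "rx": 0, "ry": 0, "rz": 0, "claw": 0.57}, {"dx": 0, "dy": 0, "dz": 0.0, "rx": 0, "ry": 0, "rz": 0, "claw": 0.57}, {"dx": 0, "dy": 0, "dz": 0.0, "rx": 0, "ry": 0, "rz": 0, "claw": 0.57}]}}

```text
time_s: 4.35
ee_pos: [0.5126, 0.0883, 0.0534]
eef_rot: [3.139, -0.001, 1.407]
force: [-0.4, -0.9, 0.3]
grip_width: 0.0404
grip_force: 0.0
```

Emit:
{"name": "step_arm", "arguments": {"plan": [{"dx": 0, "dy": -0.02, "dz": 0.09, "rx": 0, "ry": 0, "rz": 0, "claw": 0.57}, {"dx": 0, "dy": 0, "dz": 0, "rx": 0, "ry": 0, "rz": 0, "claw": 0.57}, {"dx": 0.05, "dy": 0, "dz": 0, "rx": 0, "ry": 0, "rz": 0, "claw": 0.57}, {"dx": 0.05, "dy": 0, "dz": 0, "rx": 0, "ry": 0, "rz": 0, "claw": 0.57}, {"dx": 0.05, "dy": 0, "dz": 0, "rx": 0, "ry": 0, "rz": 0, "claw": 0.57}, {"dx": 0, "dy": 0, "dz": 0, "rx": 0, "ry": 0, "rz": 0, "claw": 0.57}]}}

```text
time_s: 4.95
ee_pos: [0.5122, 0.1041, 0.0425]
eef_rot: [3.141, -0.0, 1.408]
force: [0.1, -0.8, 0.4]
grip_width: 0.0407
grip_force: 0.0
```

Emit:
{"name": "step_arm", "arguments": {"plan": [{"dx": 0.05, "dy": 0, "dz": 0, "rx": 0, "ry": 0, "rz": 0, "claw": 0.57}, {"dx": 0.05, "dy": 0, "dz": 0, "rx": 0, "ry": 0, "rz": 0, "claw": 0.57}, {"dx": 0.05, "dy": 0, "dz": 0, "rx": 0, "ry": 0, "rz": 0, "claw": 0.57}, {"dx": 0.05, "dy": 0, "dz": 0, "rx": 0, "ry": 0, "rz": 0, "claw": 0.57}, {"dx": 0.05, "dy": 0, "dz": 0, "rx": 0, "ry": 0, "rz": 0, "claw": 0.57}, {"dx": 0.05, "dy": 0, "dz": 0, "rx": 0, "ry": 0, "rz": 0, "claw": 0.57}, {"dx": 0.05, "dy": 0, "dz": 0, "rx": 0, "ry": 0, "rz": 0, "claw": 0.57}, {"dx": 0.05, "dy": 0, "dz": 0, "rx": 0, "ry": 0, "rz": 0, "claw": 0.57}, {"dx": 0.05, "dy": 0, "dz": 0, "rx": 0, "ry": 0, "rz": 0, "claw": 0.57}, {"dx": 0.05, "dy": 0, "dz": 0, "rx": 0, "ry": 0, "rz": 0, "claw": 0.57}]}}

```text
time_s: 5.95
ee_pos: [0.5203, 0.1531, 0.0425]
eef_rot: [3.142, 0.0, 1.407]
force: [-1.2, -4.0, 2.1]
grip_width: 0.0404
grip_force: 1.7
```

Emit:
{"name": "step_arm", "arguments": {"plan": [{"dx": 0.05, "dy": 0, "dz": 0, "rx": 0, "ry": 0, "rz": 0, "claw": 0.57}, {"dx": 0.05, "dy": 0, "dz": 0, "rx": 0, "ry": 0, "rz": 0, "claw": 0.57}, {"dx": 0.05, "dy": 0, "dz": 0, "rx": 0, "ry": 0, "rz": 0, "claw": 0.57}, {"dx": 0.05, "dy": 0, "dz": 0, "rx": 0, "ry": 0, "rz": 0, "claw": 0.57}, {"dx": 0.05, "dy": 0, "dz": 0, "rx": 0, "ry": 0, "rz": 0, "claw": 0.57}, {"dx": 0.05, "dy": 0, "dz": 0, "rx": 0, "ry": 0, "rz": 0, "claw": 0.57}, {"dx": 0.05, "dy": 0, "dz": 0, "rx": 0, "ry": 0, "rz": 0, "claw": 0.57}, {"dx": 0.05, "dy": 0, "dz": 0, "rx": 0, "ry": 0, "rz": 0, "claw": 0.57}, {"dx": 0.05, "dy": 0, "dz": 0, "rx": 0, "ry": 0, "rz": 0, "claw": 0.57}, {"dx": 0.05, "dy": 0, "dz": 0, "rx": 0, "ry": 0, "rz": 0, "claw": 0.57}]}}

```text
time_s: 6.95
ee_pos: [0.5284, 0.2025, 0.0425]
eef_rot: [3.142, 0.0, 1.407]
force: [-0.9, -4.5, 2.7]
grip_width: 0.0405
grip_force: 2.0
```

Emit:
{"name": "step_arm", "arguments": {"plan": [{"dx": 0.05, "dy": 0, "dz": 0, "rx": 0, "ry": 0, "rz": 0, "claw": 0.57}, {"dx": 0.05, "dy": 0, "dz": 0, "rx": 0, "ry": 0, "rz": 0, "claw": 0.57}, {"dx": 0.05, "dy": 0, "dz": 0, "rx": 0, "ry": 0, "rz": 0, "claw": 0.57}]}}

```text
time_s: 7.25
ee_pos: [0.5308, 0.2172, 0.0424]
eef_rot: [-3.141, 0.0, 1.407]
force: [-1.0, -3.2, 1.5]
grip_width: 0.0403
grip_force: 1.7
```

Emit:
{"name": "step_arm", "arguments": {"plan": [{"dx": 0.05, "dy": 0, "dz": 0, "rx": 0, "ry": 0, "rz": 0, "claw": 0.57}, {"dx": 0.05, "dy": 0, "dz": 0, "rx": 0, "ry": 0, "rz": 0, "claw": 0.57}]}}

```text
time_s: 7.45
ee_pos: [0.5321, 0.2253, 0.0423]
eef_rot: [-3.141, 0.004, 1.408]
force: [-8.0, -43.7, 18.6]
grip_width: 0.0404
grip_force: 22.7
```

The push force jumped to 44 N, so the board has met a stop. I'll back off and look.

Emit:
{"name": "step_arm", "arguments": {"plan": [{"dx": -0.1, "dy": 0, "dz": 0, "rx": 0, "ry": 0, "rz": 0, "claw": 0.57}, {"dx": -0.15, "dy": 0, "dz": 0, "rx": 0, "ry": 0, "rz": 0, "claw": 0.57}, {"dx": -0.15, "dy": 0, "dz": 0, "rx": 0, "ry": 0, "rz": 0, "claw": 0.57}, {"dx": 0, "dy": 0, "dz": -0.3, "rx": 0, "ry": 0, "rz": 0, "claw": 0.57}, {"dx": 0, "dy": 0, "dz": -0.4, "rx": 0, "ry": 0, "rz": 0, "claw": 0.57}, {"dx": -0.3, "dy": 0, "dz": -0.4, "rx": 0, "ry": 0, "rz": 0, "claw": 0.57}, {"dx": -0.4, "dy": 0, "dz": -0.3, "rx": 0, "ry": 0, "rz": 0, "claw": 0.57}, {"dx": -0.4, "dy": 0, "dz": 0, "rx": 0, "ry": 0, "rz": 0, "claw": 0.57}, {"dx": 0, "dy": 0, "dz": 0, "rx": 0, "ry": 0, "rz": 0, "claw": 0.57}, {"dx": 0, "dy": 0, "dz": 0, "rx": 0, "ry": 0, "rz": 0, "claw": 0.57}]}}

```text
time_s: 8.45
ee_pos: [0.5079, 0.0778, 0.1826]
eef_rot: [3.141, -0.001, 1.405]
force: [-0.4, 0.3, 0.8]
grip_width: 0.0401
grip_force: 0.0
```

```bash
python3 - <<'E'
from station import telemetry, viewer
import cv2, numpy as np
from h import cloud
o=telemetry.get_obs();print(o['time_s'],o['ee_pos'],o['force'])
c=viewer.camera('top'); P=cloud(c)
C=np.array([.5331,.2353]);a=np.radians(80.9);d=P[...,:2]-C
x=d[...,0]*np.cos(a)+d[...,1]*np.sin(a); y=-d[...,0]*np.sin(a)+d[...,1]*np.cos(a)
for x0 in (10,30,50,70,90,110,125):
    s=lambda lo,hi:np.median(P[...,2][(abs(x*1000-x0)<8)&(y>lo)&(y<hi)]).round(4)
    print(x0,s(-.05,-.02),s(-.02,.02),s(.02,.05),'cheeks',s(-.066,-.059),s(.059,.066))
cv2.imwrite('pics/t2.png',cv2.resize(c['img'][195:285,150:310,::-1],None,fx=5,fy=5,interpolation=cv2.INTER_CUBIC))
E
```

```text
8.45 [0.50788181 0.07783673 0.18258147] [-0.4180188   0.28613725  0.83864019]
10 0.0367 0.0372 0.0374 cheeks 0.0372 0.0362
30 0.0375 0.0377 0.037 cheeks 0.0371 0.0372
50 0.0371 0.0372 0.037 cheeks 0.0378 0.0362
70 0.0373 0.0366 0.0374 cheeks 0.0363 0.0377
90 0.0374 0.0368 0.0372 cheeks 0.0385 0.0367
110 0.0375 0.0367 0.0366 cheeks 0.0368 0.0369
125 0.0367 0.0369 0.0376 cheeks 0.0377 0.0367
```

View pics/t2.png

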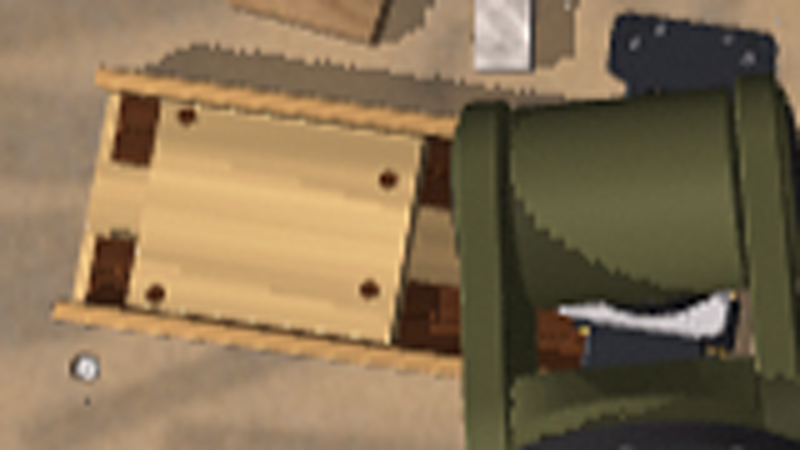

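The board (crop (160,100)–(395,345)) now lies flat and flush with both cheeks (about 37 mm everywhere, previously 43). The hand is clear and the oak offcut and steel block near the frame have not moved, so I'll hand in.

```bash
python3 -c "
from station import hand_in
print(hand_in())"
```

```text
the job is handed in; nothing more can be done
None
```

The board was pushed along the runners, dropped into the notches and measures flush with both cheeks; the hand is clear, and the job is handed in at about 8.5 s (no verdict was returned).

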